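# Stock the juice-bar display case and close its roof with the hook pole

### The job

Set the orange-lidded jar down upright in the middle of the black slate inside the display case. Then take the blue-handled pole, put its hook through the red ring on the open glass roof flap and swing the flap gently, fully shut with it, never touching the flap with the arm or gripper, and lay the pole back in its wooden rest the way it lay, hook pointing the same way. Let nothing fall or tip over, and leave everything else where it is.

Things in the scene. Friction and masses are not known exactly. Their poses are not given: they have to be found in the camera images.
- jar: The jar to load: white, round, 52 mm diameter, 75 mm tall with its orange lid, about 0.2 kg, standing on the counter. Origin: centre of its underside; z up along its axis.
- slate: Black square slate, 110 x 110 x 6 mm, fixed on the floor of the display case under the roof flap. Origin: centre of its underside; its top is 6 mm above that. The jar goes on its middle.
- case: Fixed glass display case, black edges, steel base. Origin: on the counter under the loading bay's centre; x to the far wall, y left along the case, z up. Outside x -110..110, y -100..300, z 0..116 mm. Bay inside: x -104..104, y -94..97 mm, floor z 20, wall tops z 112 mm, open above while the flap is up. y 100..300 mm is a closed showcase. Flap hinge: along x at y 95, z 115 mm.
- flap (a joint): Angle of the glass roof flap (rad): 0 fully shut, level over the bay; grows as it opens up and over towards case +y; 1.57 upright, 2.05 stop; starts 1.6 to 1.95. 190 mm from hinge to free edge, 204 mm along the hinge, 6 mm thick, 0.18 kg. Hinge friction 0.2 N m: it stays where it is left; 1 to 2.5 N at the ring move it.
- eye (a point): Centre of the red ring that juts out beyond the flap's free edge, in the flap's plane. Inner diameter 44 mm, bar 8 mm; hole axis along case x at every flap angle: the pole goes in from the robot's side towards case +x. It lies 222 mm from the hinge. At flap angle a, in the case frame (mm): x 50, y 95 - 222 cos a, z 115 + 222 sin a. Shut: 50, -127, 115, outside the case's end wall.
- hinge (a point): Point on the flap's hinge axis level with the ring along case x: x 50, y 95, z 115 mm in the case frame.
- pole: Loose hook pole, 320 mm, 0.15 kg: blue handle 130 x 18 wide x 24 high, then a 9 mm steel rod along its axis, its end turned up 12 mm (tip 16.5 mm above rod axis). Origin: centre of the handle's underside; x to the hook, z up. Handle x -65..65 mm; rod axis z 12 mm; upturned tip at x 250 mm. Centre of mass near x 15 mm. In the rest the handle is free to grasp from x -10 to 65 mm.
- hook (a point): Point on the rod axis of the pole where the ring should ride: x 227, y 0, z 12 mm in the pole's frame, 23 mm behind the upturned tip.
- rest: Fixed wooden rest of the pole: base plate 260 x 70 x 8 mm, two notched posts 14 mm thick. Origin: on the counter; x points where the pole's hook points. Rear post at x -45: notch 34 mm wide, bottom at z 50 (carries the handle); front post at x 160: notch 24 mm wide, bottom at z 58 (carries the rod); notch walls 20 mm high.
- rest_seat (a point): Where the pole's origin lies when seated in the rest, 50 mm above the counter; x along the pole to the hook.
- green_jar: Bystander: the same kind of white jar but with green lid, 52 mm diameter, 75 mm tall, origin at its underside. Leave it.
- cup: Bystander: blue mug, 76 mm diameter, 70 mm tall, origin at its underside.
- bottle: Bystander: amber bottle, 64 mm diameter, 190 mm tall, origin at its underside.
- cake_stand: Bystander: glass cake stand, 190 mm diameter, 100 mm tall, origin at its underside.
- spoon: Bystander: spoon lying on the counter.
- tumbler: Bystander: green glass tumbler, 72 mm diameter, 100 mm tall, origin at its underside.
- mill: Bystander: dark wooden pepper mill, 54 mm diameter, 155 mm tall, origin at its underside.
There are look-alikes about, which are no part of the job. Leave any pink or yellow look-alike of the jar alone.

How it is judged:
By the outcome, as a careful person would: the job done as asked, in the order asked, and still so for the second after the job is handed in, with the robot touching nothing.
It also fails if it takes over 61 s, if anything falls off the work surface, if the arm or the gripper's body presses on something with over 40 N, if the wrist force passes 120 N, or if a joint passes its speed limit or range.

### The arm

A 6-joint arm with a two-finger parallel gripper is mounted at the origin on the work surface. World frame = base frame: x ahead of the robot, y to its left, z up, the work surface at z = 0. Lengths are in m, angles in degrees, forces in N, time in s.
With the tool pointing down it reaches from about 0.4 to 0.825 m from the base axis. Payload 7 kg.
Tool frame: the origin (TCP) lies midway between the tips of the shut fingers; the grasp point (between the pads) lies 19 mm behind it; y points along the fingers, z is the direction in which the jaws open and shut, and the axes are right-handed (so a half turn about y gives the same grasp; the last joint's range is limited). The gripper opens to 88 mm and grips with 3 to 60 N. Pads are 19 mm wide; open, the fingers measure 130 mm over their backs; the gripper's body (78 mm by 193 mm) begins 47 mm behind the grasp point.
Start: joints at [-53.795, 20.546, 0.682, 0, -70.136, -16.507], TCP at [0.227, -0.635, 0.227] pointing down, gripper open.
Joint ranges: [-176.03, 176.03], [-82.01, 121.73], [-58.28, 71.71], [-173.87, 95.51], [-174.79, -0.11], [-173.66, 173.66]. Speed limits (degrees/s): [136.94, 136.94, 172.46, 180, 180, 180].

### API

Orientations are given as [roll, pitch, yaw] about the fixed x, y, z axes, in that order (R = Rz(yaw) Ry(pitch) Rx(roll)).
In Python, from plant import ctrl gives the robot as it stands.
- The arm moves only by the tool step_arm, never from a script. Its argument "rows" is a list that holds one entry, the list of rows, each a list of 7 numbers: the gripper command: -1 is shut, 1 is fully open, values between are in proportion, then the shift along the world's x, y, z in cm, then the turn, a rotation vector about the world's x, y, z in degrees. In form: [[[fingers, tx, ty, tz, rx, ry, rz], ...]]. A call has 1 to 12 rows; each row shifts and turns the commanded pose from where the row before left it; what a row does not reach is not made up. A row lasts 1/8 s, in which the tool goes at most 62.5 mm and 10.7 degrees, less where a joint would pass 70% of its speed; a pose out of reach is approached as far as the arm can. A call is refused whole if a number of a shift passes 6.25 or a number of a turn 10.7, either way. A call with a gripper value outside its range is refused whole. The fingers move at their own pace and stop on an object; the grip force is fixed at half the most. Time passes only in rows, so rows that do not move let the fingers close. It gives the time, the measured TCP pose, the force and the opening at its end, in the units of the state.
- ctrl.get_obs(): the state, without advancing time (a new reading comes with each control period).
- ctrl.snapshot(name): name is "scene" or "top" or "wrist"; returns the picture (384x512x3 uint8, blue, green, red); there is no depth.
- ctrl.camera_params(name): a dict with "vertical_fov" (degrees; the focal length in pixels is half the picture's height over the tangent of half this angle, whatever the lens; pixels are square), "cx", "cy" (the principal point, pixels), "k1" (the pictures are not rectified: a ray, as slopes to the right and down, at radius r is drawn at 1 + k1 r^2 times it, then the intrinsics apply), "rvec" (rotation vector, rad) and "tvec" (3), from world to camera coordinates, as OpenCV has them. Camera axes: x right, y down, z forward; pixel columns grow to the right and rows downward; lengths in m; the calibration is good to about 2 mm. A picture is of the moment at which its call begins: read the wrist's pose just before it. camera_params takes no time and is no camera call; for the wrist camera it gives the pose at the moment of the call.
- ctrl.close_job(): hands the job in, once; it reports no verdict.
The state is a dict: "clock": time; "joint_pos": joint angles; "qvel": joint speeds; "tau": joint torques, N m; "tool_pos": TCP position; "orientation": TCP orientation; "force": force on the tool from outside, world axes, zero at the start; "moment": the same for the moment, N m; "opening": finger opening in m.
Only numpy, scipy, OpenCV 4.12 (cv2) and the standard library are available. Lean on these libraries where they do the work, as an engineer would, in place of code of your own. Each camera call takes 0.05 s, during which the arm holds its last target. There are 200 camera calls.

## Working session

There is one attempt and no reset: what is moved stays moved. The work goes in short steps, Python scripts to look and compute and a tool call to move; the robot and the scene stay as the last step left them, time stands still between calls to the robot, and variables do not carry over. Pictures are saved under pics/ and viewed, about 8 in all and at most 12, crops included, and the job is handed in when it is done.

Besides the shell and the picture viewer there is one more tool, called after ">>>" by a JSON object that holds its "fn" and its "kwargs", one argument or row to a line. step_arm: Moves the arm, as the interface text tells. Its arguments: {"type":"object","properties":{"rows":{"type":"array"}},"required":["rows"]}

```bash
mkdir -p pics; ls; cat > h.py <<'E'
import numpy as np, cv2
from plant import ctrl
def cam(n):
    p=ctrl.camera_params(n); f=192/np.tan(np.radians(p["vertical_fov"])/2)
    R,_=cv2.Rodrigues(np.array(p["rvec"],float)); t=np.array(p["tvec"],float).ravel()
    return dict(f=f,cx=p["cx"],cy=p["cy"],k=p["k1"],R=R,t=t)
def ray(c,u,v):
    d=np.array([(u-c["cx"])/c["f"],(v-c["cy"])/c["f"]]); s=d.copy()
    for _ in range(20): s=d/(1+c["k"]*(s@s))
    o=-c["R"].T@c["t"]; r=c["R"].T@np.array([*s,1.]); return o,r/np.linalg.norm(r)
def onz(c,u,v,z):
    o,r=ray(c,u,v); return o+r*(z-o[2])/r[2]
def proj(c,P):
    q=c["R"]@np.asarray(P,float)+c["t"]; s=q[:2]/q[2]; s=s*(1+c["k"]*(s@s)); return s*c["f"]+[c["cx"],c["cy"]]
def tri(*rs):
    A=np.zeros((3,3));b=np.zeros(3)
    for o,r in rs:
        M=np.eye(3)-np.outer(r,r);A+=M;b+=M@o
    P=np.linalg.solve(A,b); return P,[np.linalg.norm((np.eye(3)-np.outer(r,r))@(P-o)) for o,r in rs]
E
python3 - <<'E'
from h import *
for n in("scene","top","wrist"):
    c=cam(n); im=ctrl.snapshot(n); cv2.imwrite(f"pics/{n}0.png",im)
    print(n,-c["R"].T@c["t"],c["R"][2],c["f"],c["k"])
a=cv2.imread("pics/scene0.png");b=cv2.imread("pics/top0.png")
cv2.imwrite("pics/s0.png",cv2.resize(a,(800,600)));cv2.imwrite("pics/t0.png",cv2.resize(b,(800,600)))
o=ctrl.get_obs();print(o)
E
```

```text
pics
scene [ 1.2368568  -0.43658704  1.22023701] [-0.50906215  0.3315219  -0.79432296] 375.1544771798079 -0.12598723240238255
top [0.43504581 0.04091832 1.15985307] [ 0.07384308 -0.01579254 -0.99714482] 365.32036724385404 0.035052998706639936
wrist [ 0.15468793 -0.66060226  0.38353822] [ 0.26554907  0.09728319 -0.95917656] 299.0917551409568 -0.040133123357559815
{'clock': 0.15, 'joint_pos': array([-5.37946930e+01,  2.05817586e+01,  6.47306996e-01, -1.69866721e-02,
       -7.01385101e+01, -1.65071631e+01]), 'qvel': array([ 0.01566489, -0.13133663,  0.21711311,  0.02426816,  0.0109885 ,
        0.03752499]), 'tau': array([-3.50226517e-03, -5.83273852e+01,  2.93291795e+01,  7.00117663e+00,
        8.82713852e-03, -9.98182145e-05]), 'tool_pos': array([ 0.22737884, -0.63514522,  0.2258446 ]), 'orientation': array([-8.99255074e+01,  5.42048329e-03,  1.96923661e+01]), 'force': array([ 0.06329767,  0.49185571, -0.05740207]), 'moment': array([ 0.01038155,  0.0016485 , -0.02034768]), 'opening': 0.08762132345503335}
```

View pics/s0.png

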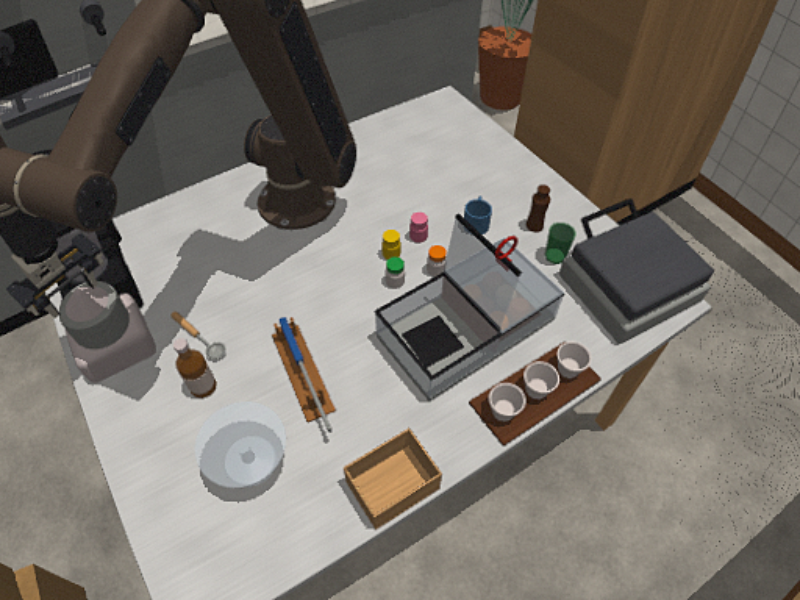

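View pics/t0.png

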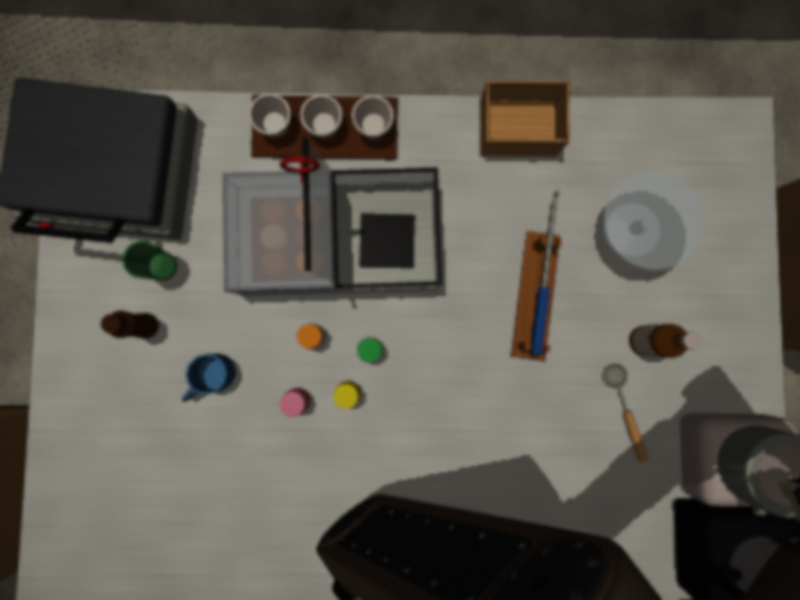

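The scene view shows (800x600) the orange-lid jar at (437,258), green (395,270), pink (419,226), yellow (391,243). It also shows the slate at (433,340), the pole from (287,325) to (326,435) and the red ring at (507,247). In the top view the orange lid is at (310,336), the slate at (387,240), the pole from (540,350) to (555,195) with its hook towards +x, and the ring at (300,163). Orange candidates: only the jar lid at (310,336) is white with an orange lid. The yellow (346,395) and pink (293,402) ones are look-alikes.

```bash
cat > m.py <<'E'
from h import *
def blobs(im,lo,hi,amin=15):
    h=cv2.cvtColor(im,cv2.COLOR_BGR2HSV); m=cv2.inRange(h,np.array(lo),np.array(hi))
    n,l,s,c=cv2.connectedComponentsWithStats(m)
    return [(int(s[i,4]),c[i].round(1),s[i,:4],l==i) for i in range(1,n) if s[i,4]>=amin]
E
python3 - <<'E'
from m import *
T=cv2.imread("pics/top0.png");S=cv2.imread("pics/scene0.png")
R={"orange":((6,170,150),(17,255,255)),"blue":((106,140,60),(122,255,255)),"green":((55,150,60),(75,255,255)),"black":((0,0,0),(179,110,45)),"red":((0,190,80),(4,255,255)),"red2":((172,170,80),(179,255,255))}
for k,(lo,hi) in R.items():
    for n,im in(("top",T),("scene",S)):
        for a,c,s,m in sorted(blobs(im,lo,hi),key=lambda x:-x[0])[:6]: print(k,n,a,c,s)
crop=np.vstack([cv2.resize(T[90:250,120:380],(800,492),interpolation=cv2.INTER_CUBIC)])
cv2.imwrite("pics/c1.png",crop)
cv2.imwrite("pics/c2.png",cv2.resize(S[130:290,160:370],(788,600),interpolation=cv2.INTER_CUBIC))
E
```

```text
orange top 150 [197.3 214.7] [191 208  14  14]
orange scene 70 [279.5 160.8] [275 157  10   8]
blue top 211 [345.2 205.3] [341 185  10  42]
blue scene 123 [185.7 217. ] [179 203  15  28]
green top 144 [236.3 223.8] [230 218  14  13]
green scene 73 [252.4 168.6] [248 165  10   8]
black top 10378 [ 60.  102.2] [  0  50 126 105]
black top 7600 [299.8 355.1] [203 316 220  68]
black top 4958 [470.6 335.5] [431 272  81 112]
black top 4829 [404.9  11.1] [274   0 238  25]
black top 3272 [145.9   6.8] [  0   0 269  19]
black top 1061 [247.4 153.6] [230 138  35  33]
black scene 7221 [171.4  62.7] [ 69   0 159 142]
black scene 2903 [ 42.4 155.4] [  0 112  91 103]
black scene 1155 [14.8 37.4] [ 0 12 37 52]
black scene 1046 [277.3 214.9] [240 174  83  69]
black scene 465 [399.7 184.3] [366 158  89  47]
black scene 268 [406.3 132.3] [373 117  71  29]
red top 35 [188.6 101.5] [182 100  14   4]
red scene 23 [322.6 154.9] [318 152  12   8]
red scene 16 [323.8 162.1] [320 159   9   7]
```

View pics/c2.png

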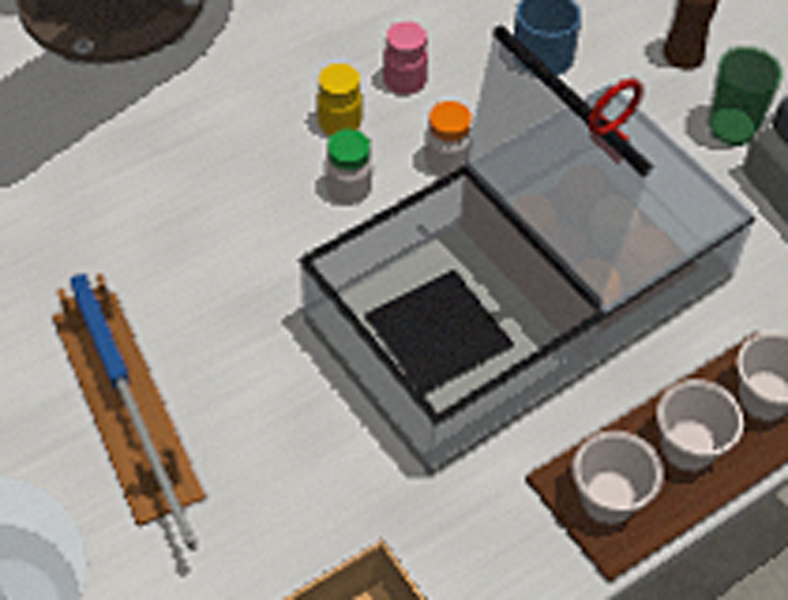

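View pics/c1.png

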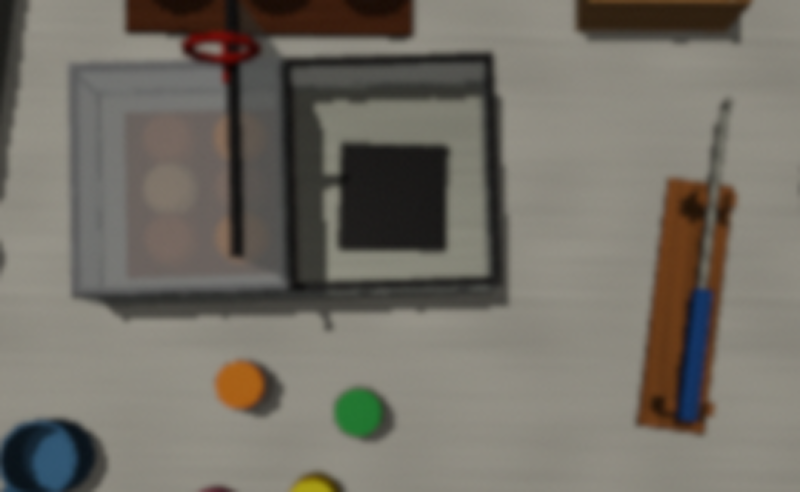

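The two enlarged crops confirm that the orange lid sits on a white jar (c1 (241,385), c2 (449,120)), apart from the green, pink and yellow ones. The ring is at c1 (222,47) and c2 (616,107). The slate corners in c1 are (341,145), (447,145), (446,248) and (340,250). The pole runs in c1 from (688,420) to (727,100).

```bash
python3 - <<'E'
from m import *
np.set_printoptions(precision=4,suppress=True)
T=cv2.imread("pics/top0.png");S=cv2.imread("pics/scene0.png")
t=cam("top");s=cam("scene")
C=lambda x,y:(x/ (800/260)+120-.34,y/(492/160)+90-.34)
D=lambda x,y:(x/(788/210)+160-.37,y/(600/160)+130-.37)
print("orange top z75",onz(t,197.3,214.7,.075),"scene",onz(s,279.5,160.8,.075))
print("green",onz(t,236.3,223.8,.075),onz(s,252.4,168.6,.075))
for n,(a) in (("slate",[(341,145),(447,145),(446,248),(340,250)]),):
    P=np.array([onz(t,*C(*q),.026) for q in a]);print(n,P[:,:2],P.mean(0),onz(t,247.4,153.6,.026))
a=[(287,62),(490,58),(497,285),(293,290)]
print("rimtop",np.array([onz(t,*C(*q),.114)[:2] for q in a]))
a=[(463,170),(304,262),(436,414),(601,300)]
print("rimscene",np.array([onz(s,*D(*q),.114)[:2] for q in a]))
print("ring",tri(ray(t,*C(222,47)),ray(s,*D(616,107))))
for n,z,q in(("hback",.07,(688,420)),("hfront",.074,(702,290)),("tip",.075,(727,101)),("rodmid",.064,(709,220))):print(n,onz(t,*C(*q),z))
for n,z,q in(("hback",.068,(80,280)),("hfront",.07,(122,378)),("tip",.072,(191,545))):print(n,"scene",onz(s,*D(*q),z))
# handle axis by blob PCA in top
for nm,c,im in(("top",t,T),("scene",s,S)):
    b=max(blobs(im,(106,140,60),(122,255,255)),key=lambda x:x[0] if True else 0)
    ys,xs=np.nonzero(b[3]);P=np.array([onz(c,x,y,.074)[:2] for x,y in zip(xs,ys)])
    m=P.mean(0);w,v=np.linalg.eigh(np.cov((P-m).T));d=v[:,1];d=d*np.sign(d[0]);e=(P-m)@d
    print(nm,"handle",m,"yaw",np.degrees(np.arctan2(d[1],d[0])),e.min(),e.max())
E
```

```text
orange top z75 [0.4441 0.1961 0.075 ] scene [0.4454 0.1938 0.075 ]
green [0.4183 0.0808 0.075 ] [0.4208 0.079  0.075 ]
slate [[ 0.6895  0.1042]
 [ 0.6909 -0.0041]
 [ 0.5848 -0.0038]
 [ 0.5816  0.1038]] [0.6367 0.05   0.026 ] [0.6369 0.0505 0.026 ]
rimtop [[ 0.7485  0.1512]
 [ 0.755  -0.0408]
 [ 0.5388 -0.0483]
 [ 0.5322  0.1421]]
rimscene [[ 0.5382  0.1424]
 [ 0.5486 -0.0529]
 [ 0.7548 -0.041 ]
 [ 0.7389  0.1606]]
ring (array([0.6924, 0.1758, 0.3357]), [np.float64(0.0005048918554791463), np.float64(0.0005048918554790508)])
hback [ 0.4138 -0.2373  0.07  ]
hfront [ 0.5399 -0.2511  0.074 ]
tip [ 0.7265 -0.2769  0.075 ]
rodmid [ 0.6102 -0.2613  0.064 ]
hback scene [ 0.4178 -0.237   0.068 ]
hfront scene [ 0.543  -0.2536  0.07  ]
tip scene [ 0.7285 -0.2812  0.072 ]
top handle [ 0.4762 -0.2428] yaw -7.543553210935573 -0.06208956635529253 0.061604492287259525
scene handle [ 0.4817 -0.2483] yaw -7.835203606106204 -0.06488006534204989 0.06351631735208918
```

Slate centre is at (0.637, 0.050) and the jar at (0.445, 0.195). The case yaw is about 2° and the flap angle about 1.70 rad, consistent with the ring. The pole origin is near (0.478, -0.245) at yaw -7.6°. Next I move over the jar.

>>> {"fn": "step_arm", "kwargs": {
  "rows": [
    [[1, 1, 3, 4, 0, 0, 0], [1, 2, 5, 3, 0, 0, 0], [1, 2.5, 5.5, 0, 0, 0, 0], [1, 2.5, 5.5, 0, 0, 0, 0], [1, 2.5, 5.5, 0, 0, 0, 0], [1, 2.5, 5.5, 0, 0, 0, 0], [1, 2.5, 5.5, 0, 0, 0, 0], [1, 2.5, 5.5, 0, 0, 0, 0], [1, 2.5, 5.5, 0, 0, 0, 0], [1, 0, 6, 0, 0, 0, 0], [1, 0, 6, 0, 0, 0, 0], [1, 0, 6, 0, 0, 0, 0]]
  ]
}}

```text
clock: 1.65
tool_pos: [0.432, 0.0114, 0.2967]
orientation: [-90.0, -0.0, 19.7]
force: [0.5, -0.5, 0.2]
opening: 0.0877
```

>>> {"fn": "step_arm", "kwargs": {
  "rows": [
    [[1, 0.5, 6, 0, 0, 0, 0], [1, 0.5, 6, -1, 0, 0, 0], [1, 0.3, 4, -4, 0, 0, 0], [1, 0, 2.5, -5, 0, 0, 0], [1, 0, 0, -4, 0, 0, 0], [1, 0, 0, 0, 0, 0, 0]]
  ]
}}

```text
clock: 2.4
tool_pos: [0.4437, 0.1933, 0.154]
orientation: [-90.1, 0.3, 19.7]
force: [-0.9, -0.4, 0.8]
opening: 0.0876
```

```bash
python3 - <<'E'
from m import *
np.set_printoptions(precision=4,suppress=True)
w=cam("wrist");im=ctrl.snapshot("wrist");t=ctrl.snapshot("top")
for k,lo,hi in(("orange",(6,170,100),(17,255,255)),):
    for a,c,s,m in blobs(im,lo,hi,100):
        print(k,a,c,s,onz(w,*c,.075))
s=ctrl.snapshot("scene")
cv2.imwrite("pics/j1.png",np.hstack([cv2.resize(im,(400,300)),cv2.resize(s,(400,300))]))
print(ctrl.get_obs()["tool_pos"])
E
```

```text
orange 2241 [253.2 200.4] [228 174  52  54] [0.4417 0.196  0.075 ]
[0.4465 0.1949 0.1583]
```

View pics/j1.png

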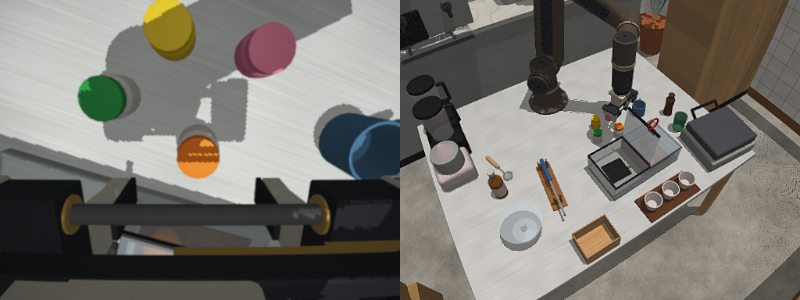

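The wrist picture (left) shows the orange jar between the open fingers at (198,152), with the gripper's wide side along the jaw direction. The green jar at (103,98) and the yellow and pink jars are clear of it. Descend and grip.

>>> {"fn": "step_arm", "kwargs": {
  "rows": [
    [[1, -0.2, 0, -4, 0, 0, 0], [1, 0, 0, -4, 0, 0, 0], [1, 0, 0, -3, 0, 0, 0], [1, 0, 0, -1.2, 0, 0, 0], [1, 0, 0, 0, 0, 0, 0], [-1, 0, 0, 0, 0, 0, 0], [-1, 0, 0, 0, 0, 0, 0], [-1, 0, 0, 0, 0, 0, 0], [-1, 0, 0, 0, 0, 0, 0], [-1, 0, 0, 0, 0, 0, 0]]
  ]
}}

```text
clock: 3.8
tool_pos: [0.4436, 0.1949, 0.0348]
orientation: [-90.0, -0.0, 19.7]
force: [-2.1, 1.2, 3.0]
opening: 0.0506
```

>>> {"fn": "step_arm", "kwargs": {
  "rows": [
    [[-1, 0, 0, 2, 0, 0, 0], [-1, 0, 0, 4, 0, 0, 0], [-1, 0, 0, 5, 0, 0, 0], [-1, 0, -3, 4, 0, 0, 0], [-1, 0, -4, 2, 0, 0, 10], [-1, 0, -4, 0, 0, 0, 10], [-1, 0, -3.5, 0, 0, 0, 10], [-1, 0, 0, 0, 0, 0, 10], [-1, 2, 0, 0, 0, 0, 10], [-1, 4, 0, 0, 0, 0, 10], [-1, 4, 0, 0, 0, 0, 0], [-1, 4, 0, 0, 0, 0, 0]]
  ]
}}

```text
clock: 5.3
tool_pos: [0.5842, 0.0493, 0.2037]
orientation: [-89.9, 0.0, 79.7]
force: [1.0, 0.5, -2.6]
opening: 0.0504
```

>>> {"fn": "step_arm", "kwargs": {
  "rows": [
    [[-1, 3, 0, 0, 0, 0, 0], [-1, 2.3, 0, 0, 0, 0, 0], [-1, 0, 0, 0, 0, 0, 0], [-1, 0, 0, 0, 0, 0, 0]]
  ]
}}

```text
clock: 5.8
tool_pos: [0.6356, 0.0493, 0.2037]
orientation: [-89.9, 0.0, 79.7]
force: [0.1, -0.4, -2.3]
opening: 0.0505
```

```bash
python3 - <<'E'
from m import *
np.set_printoptions(precision=4,suppress=True)
w=cam("wrist");im=ctrl.snapshot("wrist");s=ctrl.snapshot("scene");sc=cam("scene")
for n,c,i in(("w",w,im),("s",sc,s)):
    for a,p,b,m in blobs(i,(6,170,100),(17,255,255),20): print(n,a,p,b,onz(c,*p,.240))
# jar-body axis: white below lid in scene crop
cv2.imwrite("pics/j2.png",np.hstack([cv2.resize(im,(400,300)),cv2.resize(s[120:270,200:400],(400,300))]))
E
```

```text
w 2416 [250.  245.7] [205 226  91  35] [0.6322 0.0342 0.24  ]
w 2310 [250.1 301.4] [202 289  98  28] [0.6374 0.0632 0.24  ]
s 26 [310.6  24.8] [307  21  10   8] [-0.1138  0.7745  0.24  ]
s 100 [200.7 237.1] [189 212  25  53] [ 0.68   -0.2696  0.24  ]
s 64 [124.3 231. ] [119 225  11  12] [ 0.5353 -0.4591  0.24  ]
s 31 [187.2 244.9] [183 235   9  21] [ 0.6819 -0.3159  0.24  ]
```

View pics/j2.png

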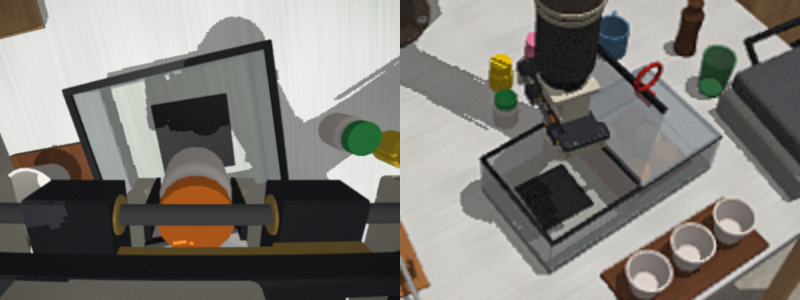

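The jar is held upright over the slate: in the wrist view the lid is at (196,212) and the slate lies below it at (195,130). The flap at upper right is clear of the gripper. Lower it.

>>> {"fn": "step_arm", "kwargs": {
  "rows": [
    [[-1, 0.1, 0.1, -3, 0, 0, 0], [-1, 0, 0, -3.5, 0, 0, 0], [-1, 0, 0, -3.5, 0, 0, 0], [-1, 0, 0, -2, 0, 0, 0], [-1, 0, 0, -1, 0, 0, 0], [-1, 0, 0, -0.6, 0, 0, 0], [-1, 0, 0, -0.4, 0, 0, 0], [-1, 0, 0, -0.2, 0, 0, 0], [-1, 0, 0, 0, 0, 0, 0], [-1, 0, 0, 0, 0, 0, 0]]
  ]
}}

```text
clock: 7.15
tool_pos: [0.6377, 0.0506, 0.0629]
orientation: [-90.0, -0.0, 79.7]
force: [0.6, -0.0, -1.5]
opening: 0.0507
```

>>> {"fn": "step_arm", "kwargs": {
  "rows": [
    [[-1, 0, 0, -0.1, 0, 0, 0], [-1, 0, 0, -0.1, 0, 0, 0], [-1, 0, 0, 0, 0, 0, 0]]
  ]
}}

```text
clock: 7.52
tool_pos: [0.6376, 0.0505, 0.0609]
orientation: [-90.0, -0.0, 79.7]
force: [-1.2, 0.7, 1.4]
opening: 0.0507
```

>>> {"fn": "step_arm", "kwargs": {
  "rows": [
    [[1, 0, 0, 0, 0, 0, 0], [1, 0, 0, 0, 0, 0, 0], [1, 0, 0, 0, 0, 0, 0], [1, 0, 0, 3, 0, 0, 0], [1, 0, 0, 5, 0, 0, 0], [1, 0, 0, 5, 0, 0, 0], [1, -1, -2, 2, 0, 0, 0], [1, -2, -4, 0, 0, 0, -8], [1, -2, -4, 0, 0, 0, -10], [1, -2, -4, 0, 0, 0, -10], [1, -2, -4, 0, 0, 0, -10], [1, -2, -4, 0, 0, 0, -10]]
  ]
}}

```text
clock: 9.02
tool_pos: [0.5259, -0.171, 0.2101]
orientation: [-90.0, 0.0, 31.4]
force: [0.4, -0.3, -0.2]
opening: 0.0874
```

>>> {"fn": "step_arm", "kwargs": {
  "rows": [
    [[1, -2, -4, 0, 0, 0, -10], [1, -1.7, -3.7, 0, 0, 0, -10], [1, 0, 0, -2, 0, 0, -10], [1, 0, 0, -1, 0, 0, -9.3], [1, 0, 0, 0, 0, 0, 0], [1, 0, 0, 0, 0, 0, 0]]
  ]
}}

```text
clock: 9.78
tool_pos: [0.4904, -0.2466, 0.1808]
orientation: [-90.0, -0.0, -7.4]
force: [1.0, -0.1, 0.7]
opening: 0.0878
```

```bash
python3 - <<'E'
from m import *
np.set_printoptions(precision=4,suppress=True)
o=ctrl.get_obs();print(o["clock"],o["tool_pos"],o["orientation"],o["opening"])
w=cam("wrist");im=ctrl.snapshot("wrist");s=ctrl.snapshot("scene");sc=cam("scene");t=cam("top");ti=ctrl.snapshot("top")
for n,c,i in(("s",sc,s),("t",t,ti)):
    for a,p,b,m in blobs(i,(6,170,100),(17,255,255),50): print(n,"orange",a,p,b,onz(c,*p,.101))
for n,c,i in(("w",w,im),):
    for a,p,b,m in blobs(i,(106,140,40),(122,255,255),200):
        ys,xs=np.nonzero(m);P=np.array([onz(c,x,y,.074)[:2] for x,y in zip(xs,ys)])
        mm=P.mean(0);W,v=np.linalg.eigh(np.cov((P-mm).T));d=v[:,1]*np.sign(v[0,1]);e=(P-mm)@d
        print("handle",a,p,b,mm,np.degrees(np.arctan2(d[1],d[0])),e.min(),e.max())
cv2.imwrite("pics/p1.png",np.hstack([cv2.resize(im,(400,300)),cv2.resize(s[120:270,200:400],(400,300))]))
E
```

```text
9.775 [ 0.4904 -0.2466  0.1808] [-90.0078  -0.006   -7.3954] 0.08780282363545133
s orange 109 [278.1 206.4] [272 201  13  12] [0.6398 0.0493 0.101 ]
s orange 62 [124.7 230.7] [120 225  10  13] [ 0.4354 -0.4606  0.101 ]
t orange 215 [246.6 148.7] [239 141  16  17] [0.6381 0.0524 0.101 ]
handle 2377 [249.3 170.5] [241 104  18 137] [ 0.4718 -0.2444] -7.795221067042226 -0.059209736061253904 0.0673244673763986
```

View pics/p1.png

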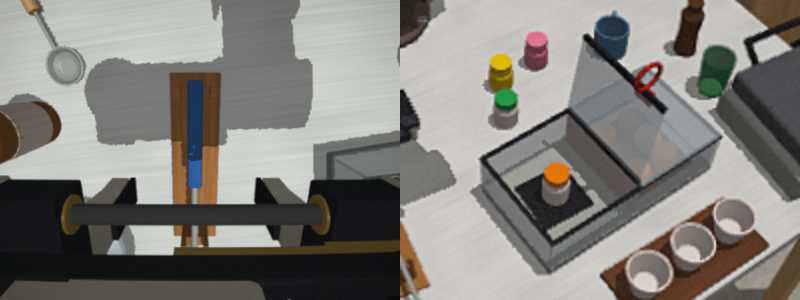

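The jar stands upright in the middle of the slate (right half, (557,185)). The wrist view shows the blue handle centred between the fingers at (195,135). Descend and grip the pole.

>>> {"fn": "step_arm", "kwargs": {
  "rows": [
    [[1, 0, 0, -3, 0, 0, -0.2], [1, 0, 0, -4, 0, 0, 0], [1, 0, 0, -4, 0, 0, 0], [1, 0, 0, -2, 0, 0, 0], [1, 0, 0, -0.8, 0, 0, 0], [1, 0, 0, 0, 0, 0, 0], [-1, 0, 0, 0, 0, 0, 0], [-1, 0, 0, 0, 0, 0, 0], [-1, 0, 0, 0, 0, 0, 0], [-1, 0, 0, 0, 0, 0, 0], [-1, 0, 0, 0, 0, 0, 0], [-1, 0, 0, 0, 0, 0, 0]]
  ]
}}

```text
clock: 11.42
tool_pos: [0.4905, -0.2465, 0.0426]
orientation: [-90.0, 0.0, -7.8]
force: [-0.2, -0.2, -0.7]
opening: 0.0332
```

>>> {"fn": "step_arm", "kwargs": {
  "rows": [
    [[-1, 0, 0, 0, 0, 0, 0], [-1, 0, 0, 0, 0, 0, 0], [-1, 0, 0, 1, 0, 0, 0], [-1, 0, 0, 2, 0, 0, 0], [-1, 0, 0, 3, 0, 0, 0], [-1, 0, 0, 4, 0, 0, 0], [-1, 0, 0, 3, 0, 0, 0], [-1, 0, 0, 0, 0, 0, 0], [-1, 0, 0, 0, 0, 0, 0]]
  ]
}}

```text
clock: 12.55
tool_pos: [0.49, -0.2462, 0.1723]
orientation: [-90.0, 0.0, -7.8]
force: [0.3, 0.0, -1.9]
opening: 0.0176
```

>>> {"fn": "step_arm", "kwargs": {
  "rows": [
    [[-1, 0, 0, 2, 0, 0, 0], [-1, 0, 0, 3, 0, 0, 0], [-1, -1, 1, 3.5, 0, 0, 1], [-1, -1, 2, 3.5, 0, 0, 1], [-1, -1, 3, 3, 0, 0, 1], [-1, -1, 3.5, 2, 0, 0, 1], [-1, -1, 4, 0, 0, 0, 1], [-1, -1, 4, 0, 0, 0, 1], [-1, -1, 4, 0, 0, 0, 1], [-1, 0, 4, 0, 0, 0, 1], [-1, 0, 4, 0, 0, 0, 1], [-1, 0, 4, 0, 0, 0, 0.8]]
  ]
}}

```text
clock: 14.05
tool_pos: [0.4197, 0.0897, 0.3415]
orientation: [-90.0, 0.1, 2.0]
force: [0.1, 0.0, -1.1]
opening: 0.018
```

>>> {"fn": "step_arm", "kwargs": {
  "rows": [
    [[-1, 0, 3.5, 0, 0, 0, 0], [-1, 0, 2.5, 0, 0, 0, 0], [-1, 0, 1.5, 0, 0, 0, 0], [-1, 0, 0.5, 0, 0, 0, 0], [-1, 0, 0, 0, 0, 0, 0], [-1, 0, 0, 0, 0, 0, 0], [-1, 0, 0, 0, 0, 0, 0]]
  ]
}}

```text
clock: 14.92
tool_pos: [0.4205, 0.1679, 0.3427]
orientation: [-90.0, -0.0, 2.0]
force: [-0.2, -0.4, -2.1]
opening: 0.0178
```

```bash
python3 - <<'E'
from m import *
np.set_printoptions(precision=4,suppress=True)
o=ctrl.get_obs();print(o["clock"],o["tool_pos"],o["orientation"],o["opening"])
for n in("scene","top"):
    im=ctrl.snapshot(n);cv2.imwrite(f"pics/{n}1.png",im);c=cam(n)
    tp=o["tool_pos"]
    y=np.radians(2)
    for lab,x,z in(("tip",.250-.013,.036),("rodend",.237,.0194),("handfront",.052,.0194)):
        print(n,lab,proj(c,tp+[x*np.cos(y),x*np.sin(y),z]))
    print(n,"ring",proj(c,[.6924,.1758,.3357]))
a=cv2.imread("pics/scene1.png")[110:210,240:373];b=cv2.imread("pics/top1.png")[70:170,130:263]
cv2.imwrite("pics/r1.png",np.vstack([cv2.resize(x,(532,400)[0:2] if 0 else (399,300),interpolation=cv2.INTER_CUBIC) for x in(a,b)]))
E
```

```text
14.925 [0.4205 0.1679 0.3427] [-89.9855  -0.0168   1.9523] 0.017843608842113147
scene tip [318.9543 141.8495]
scene rodend [318.2566 145.5218]
scene handfront [282.6637 113.084 ]
scene ring [323.9695 158.1232]
top tip [188.3357 114.7829]
top rodend [189.601  116.9081]
top handfront [190.8129 200.4776]
top ring [191.9817 105.0473]
```

View pics/r1.png

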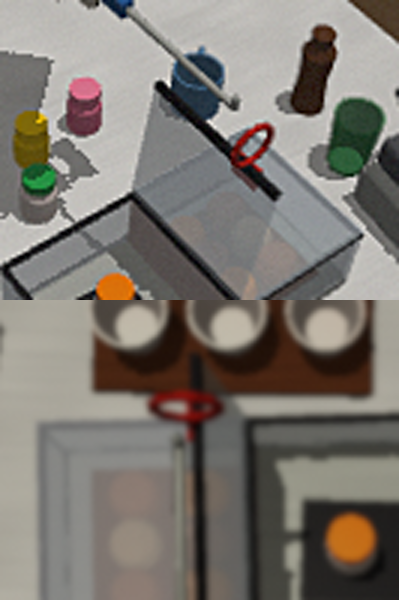

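Both views match the predicted pole. The tip is at the scene crop's (234,102) and the ring at (252,144), so the tip sits in front of the ring. Lower the pole and insert it.

>>> {"fn": "step_arm", "kwargs": {
  "rows": [
    [[-1, 0, 0.05, -1, 0, 0, 0], [-1, 0, 0, -1.2, 0, 0, 0], [-1, 0, 0, -1, 0, 0, 0], [-1, 0, 0, 0, 0, 0, 0], [-1, 1, 0.03, 0, 0, 0, 0], [-1, 1, 0.03, 0, 0, 0, 0], [-1, 1, 0.03, 0, 0, 0, 0], [-1, 1, 0.04, 0, 0, 0, 0], [-1, 1, 0.03, 0, 0, 0, 0], [-1, 0.7, 0.03, 0, 0, 0, 0], [-1, 0, 0, 0, 0, 0, 0], [-1, 0, 0, 0, 0, 0, 0]]
  ]
}}

```text
clock: 16.52
tool_pos: [0.4773, 0.1709, 0.3105]
orientation: [-90.0, 0.0, 2.0]
force: [0.3, -0.2, -1.5]
opening: 0.0179
```

```bash
python3 - <<'E'
from m import *
np.set_printoptions(precision=4,suppress=True)
o=ctrl.get_obs();print(o["clock"],o["tool_pos"],o["force"],o["moment"])
for n in("scene","top"):
    im=ctrl.snapshot(n);cv2.imwrite(f"pics/{n}2.png",im)
    print(n,[ (a,p) for a,p,b,m in blobs(im,(0,150,60),(5,255,255),10)][:4])
a=cv2.imread("pics/scene2.png")[110:210,240:373];b=cv2.imread("pics/top2.png")[70:170,130:263]
cv2.imwrite("pics/r2.png",np.vstack([cv2.resize(x,(399,300),interpolation=cv2.INTER_CUBIC) for x in(a,b)]))
# plan arc: TCP for flap angle a, offset r
y=np.radians(2);cx=np.array([.645,.051]);H=np.array([[np.cos(y),-np.sin(y)],[np.sin(y),np.cos(y)]])
tp=o["tool_pos"]
eye=lambda a:np.array([*(H@[.050,.095-.222*np.cos(a)]+cx),.115+.222*np.sin(a)])
e0=np.array([.6924,.1758,.3357]);print("model eye0",eye(1.697),"meas",e0)
hook=tp+[.214*np.cos(y),.214*np.sin(y),.0194];print("hook",hook,hook-e0)
E
```

```text
16.525 [0.4773 0.1709 0.3105] [ 0.2663 -0.1992 -1.5167] [-0.0307  0.0261  0.023 ]
scene [(49, array([321.8, 158.1]))]
top [(104, array([192.2, 103.3])), (23, array([ 28. , 143.7]))]
model eye0 [0.6907 0.1756 0.3352] meas [0.6924 0.1758 0.3357]
hook [0.6912 0.1783 0.3299] [-0.0012  0.0025 -0.0058]
```

View pics/r2.png

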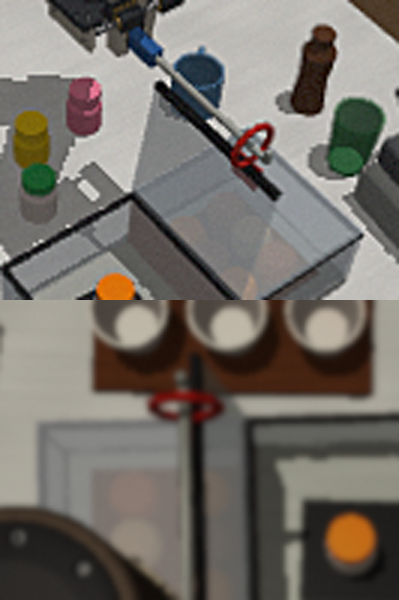

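The hook is through the ring: in the scene crop the tip shows past the ring at (262,148), and in the top crop at (182,378). Now I plan the swing arc.

```bash
python3 - <<'E'
from h import *
y=np.radians(2);H=np.array([[np.cos(y),-np.sin(y)],[np.sin(y),np.cos(y)]])
o=ctrl.get_obs();tp=o["tool_pos"]
hook=tp+[.214*np.cos(y),.214*np.sin(y),.0194]
orig=np.array([.6924,.1758])-H@[.05,.095-.222*np.cos(1.697)]
hc=H.T@(hook[:2]-orig);print("origin",orig,hc)
a0=np.arctan2(hook[2]-.115,.095-hc[1]);R0=np.hypot(hook[2]-.115,.095-hc[1]);print(a0,R0)
st=[.02,.035,.05]+[.055]*28+[.045,.04,.035,.03,.02,.012]
a=a0-np.cumsum(st);print(len(a),a[-1])
R=np.interp(np.arange(1,len(a)+1),[0,6],[R0,.220])
c=np.c_[np.full(len(a),hc[0]),.095-R*np.cos(a)]
W=np.c_[(H@c.T).T+orig,.115+R*np.sin(a)]-hook
out=[];prev=np.zeros(3)
for w in W:
    d=np.round((w*100-prev)/.05)*.05;prev=prev+d;out.append([-1]+[round(float(v),2) for v in d])
for i in range(0,len(out),12):print(out[i:i+12])
print(W[[11,23,-1]]+tp)
E
```

```text
origin [0.6467211  0.05118702] [0.04880295 0.12556481]
1.711961780058378 0.21723844063737643
37 -0.11503821994162178
[[-1, 0.0, -0.4, 0.1], [-1, 0.05, -0.8, 0.15], [-1, 0.05, -1.05, 0.1], [-1, 0.0, -1.2, 0.05], [-1, 0.05, -1.2, -0.0], [-1, 0.05, -1.25, -0.1], [-1, 0.05, -1.15, -0.2], [-1, 0.05, -1.2, -0.25], [-1, 0.05, -1.15, -0.3], [-1, 0.0, -1.15, -0.4], [-1, 0.05, -1.15, -0.45], [-1, 0.05, -1.1, -0.5]]
[[-1, 0.05, -1.05, -0.55], [-1, 0.0, -1.05, -0.6], [-1, 0.05, -1.0, -0.7], [-1, 0.05, -0.95, -0.75], [-1, 0.0, -0.95, -0.75], [-1, 0.05, -0.85, -0.85], [-1, 0.05, -0.85, -0.9], [-1, 0.0, -0.75, -0.9], [-1, 0.05, -0.75, -1.0], [-1, 0.0, -0.65, -1.0], [-1, 0.05, -0.65, -1.05], [-1, -0.0, -0.55, -1.05]]
[[-1, 0.0, -0.5, -1.1], [-1, 0.05, -0.4, -1.15], [-1, -0.0, -0.4, -1.15], [-1, 0.0, -0.3, -1.15], [-1, 0.0, -0.25, -1.2], [-1, 0.0, -0.2, -1.2], [-1, 0.0, -0.1, -1.2], [-1, 0.0, -0.05, -0.95], [-1, 0.0, 0.0, -0.9], [-1, 0.0, 0.05, -0.75], [-1, 0.0, 0.05, -0.7], [-1, 0.0, 0.05, -0.4]]
[[-1, 0.0, 0.0, -0.3]]
[[ 0.4817098   0.04298444  0.29284524]
 [ 0.48521621 -0.05742584  0.19168086]
 [ 0.48593638 -0.0780489   0.07034738]]
```

>>> {"fn": "step_arm", "kwargs": {
  "rows": [
    [[-1, 0, -0.4, 0.1, 0, 0, 0], [-1, 0.05, -0.8, 0.15, 0, 0, 0], [-1, 0.05, -1.05, 0.1, 0, 0, 0], [-1, 0, -1.2, 0.05, 0, 0, 0], [-1, 0.05, -1.2, 0, 0, 0, 0], [-1, 0.05, -1.25, -0.1, 0, 0, 0], [-1, 0.05, -1.15, -0.2, 0, 0, 0], [-1, 0.05, -1.2, -0.25, 0, 0, 0], [-1, 0.05, -1.15, -0.3, 0, 0, 0], [-1, 0, -1.15, -0.4, 0, 0, 0], [-1, 0.05, -1.15, -0.45, 0, 0, 0], [-1, 0.05, -1.1, -0.5, 0, 0, 0]]
  ]
}}

```text
clock: 18.12
tool_pos: [0.482, 0.0422, 0.2922]
orientation: [-90.0, 0.0, 2.0]
force: [0.9, -0.0, -2.1]
opening: 0.0178
```

```bash
python3 - <<'E'
from m import *
np.set_printoptions(precision=4,suppress=True)
o=ctrl.get_obs();tp=o["tool_pos"];print(o["clock"],tp,o["orientation"],o["force"],o["moment"])
for n in("scene","top"):
    im=ctrl.snapshot(n);c=cam(n);cv2.imwrite(f"pics/{n}3.png",im)
    print(n,[ (a,p) for a,p,b,m in blobs(im,(0,150,60),(5,255,255),10)],"rod at hook",proj(c,tp+[.214,.0075,.0194]),"tip",proj(c,tp+[.237,.008,.036]))
a=cv2.imread("pics/scene3.png")[110:210,240:373];b=cv2.imread("pics/top3.png")[70:170,130:263]
cv2.imwrite("pics/r3.png",np.vstack([cv2.resize(x,(399,300),interpolation=cv2.INTER_CUBIC) for x in(a,b)]))
E
```

```text
18.125 [0.482  0.0422 0.2922] [-90.0025   0.0049   1.9955] [ 0.887  -0.0318 -2.1369] [ 0.2163 -0.0668  0.1184]
scene [(75, array([296.3, 176.6]))] rod at hook [292.0163 180.4744] tip [297.0756 182.02  ]
top [(148, array([237.9, 107.2])), (26, array([ 28.2, 143.7]))] rod at hook [247.2074 107.5189] tip [247.0378  95.599 ]
```

View pics/r3.png

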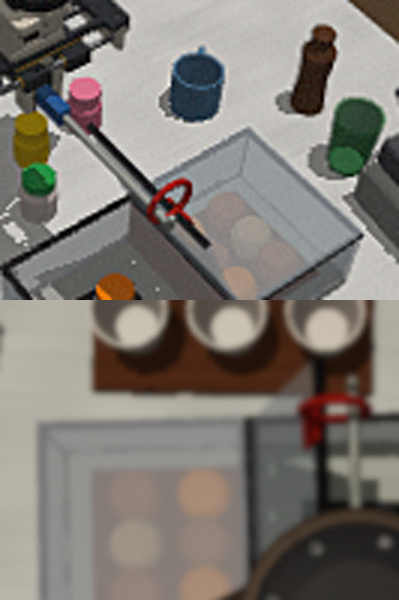

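The flap follows the hook: the ring is at scene crop (168,200), with the rod riding on the ring's leading side at top crop (355,420). Continue.

>>> {"fn": "step_arm", "kwargs": {
  "rows": [
    [[-1, 0.05, -1.05, -0.55, 0, 0, 0], [-1, 0, -1.05, -0.6, 0, 0, 0], [-1, 0.05, -1, -0.7, 0, 0, 0], [-1, 0.05, -0.95, -0.75, 0, 0, 0], [-1, 0, -0.95, -0.75, 0, 0, 0], [-1, 0.05, -0.85, -0.85, 0, 0, 0], [-1, 0.05, -0.85, -0.9, 0, 0, 0], [-1, 0, -0.75, -0.9, 0, 0, 0], [-1, 0.05, -0.75, -1, 0, 0, 0], [-1, 0, -0.65, -1, 0, 0, 0], [-1, 0.05, -0.65, -1.05, 0, 0, 0], [-1, 0, -0.55, -1.05, 0, 0, 0]]
  ]
}}

```text
clock: 19.73
tool_pos: [0.4855, -0.058, 0.1908]
orientation: [-90.0, 0.0, 2.0]
force: [0.6, -0.6, -1.0]
opening: 0.0177
```

>>> {"fn": "step_arm", "kwargs": {
  "rows": [
    [[-1, 0, -0.5, -1.1, 0, 0, 0], [-1, 0.05, -0.4, -1.15, 0, 0, 0], [-1, 0, -0.4, -1.15, 0, 0, 0], [-1, 0, -0.3, -1.15, 0, 0, 0], [-1, 0, -0.25, -1.15, 0, 0, 0], [-1, 0, -0.2, -1.1, 0, 0, 0], [-1, 0, -0.1, -1, 0, 0, 0], [-1, 0, -0.05, -0.9, 0, 0, 0], [-1, 0, 0, -0.7, 0, 0, 0], [-1, 0, 0, -0.5, 0, 0, 0], [-1, 0, 0, -0.4, 0, 0, 0], [-1, 0, 0, 0, 0, 0, 0]]
  ]
}}

```text
clock: 21.22
tool_pos: [0.4859, -0.0796, 0.0884]
orientation: [-90.0, 0.0, 2.0]
force: [-0.0, -0.3, -0.6]
opening: 0.0176
```

```bash
cat > chk.py <<'E'
from m import *
import sys
np.set_printoptions(precision=4,suppress=True)
o=ctrl.get_obs();tp=o["tool_pos"];print(o["clock"],tp,o["orientation"],o["force"],o["moment"])
y=np.radians(2);H=np.array([[np.cos(y),-np.sin(y)],[np.sin(y),np.cos(y)]])
k=sys.argv[1]
for n in("scene","top"):
    im=ctrl.snapshot(n);c=cam(n);cv2.imwrite(f"pics/{n}{k}.png",im)
    print(n,[ (a,p,b) for a,p,b,m in blobs(im,(0,150,60),(5,255,255),10)],"rod",proj(c,tp+[.214,.0075,.0194]),"tip",proj(c,tp+[.237,.008,.036]))
    for a in(0,.05,.1): print(a,proj(c,[*(H@[.05,.095-.222*np.cos(a)]+[.6467,.0512]),.115+.222*np.sin(a)]))
a=cv2.imread(f"pics/scene{k}.png")[150:270,200:360];b=cv2.imread(f"pics/top{k}.png")[70:190,200:360]
cv2.imwrite(f"pics/r{k}.png",np.hstack([cv2.resize(x,(400,300),interpolation=cv2.INTER_CUBIC) for x in(a,b)]))
E
python3 chk.py 4
```

```text
21.225 [ 0.4859 -0.0796  0.0884] [-90.0031   0.0166   2.0041] [-0.0012 -0.2579 -0.6393] [-0.0272  0.0134  0.0298]
scene [(129, array([264.7, 227.6]), array([252, 220,  23,  18], dtype=int32))] rod [259.1167 233.4143] tip [263.052  235.8423]
0 [258.854  232.8575]
0.05 [258.9523 231.1477]
0.1 [259.1873 229.3363]
top [(151, array([279.4, 125.5]), array([272, 119,  27,  14], dtype=int32)), (23, array([ 28. , 143.7]), array([ 25, 142,   8,   4], dtype=int32))] rod [289.3263 127.8103] tip [289.7981 118.5185]
0 [290.2556 126.8054]
0.05 [290.5858 125.8436]
0.1 [290.7274 124.8681]
```

View pics/r4.png

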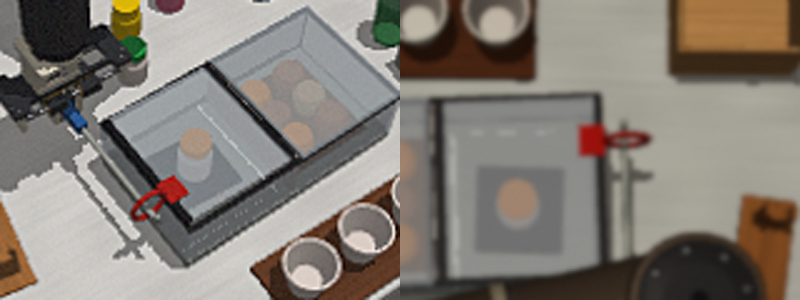

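The flap is almost shut. The ring is at (158,200) in the left crop, with the rod still inside it. Press on gently for the last centimetre.

>>> {"fn": "step_arm", "kwargs": {
  "rows": [
    [[-1, 0, 0, -0.3, 0, 0, 0], [-1, 0, 0, -0.3, 0, 0, 0], [-1, 0, 0, -0.3, 0, 0, 0], [-1, 0, 0, -0.2, 0, 0, 0], [-1, 0, 0, -0.1, 0, 0, 0], [-1, 0, 0, 0, 0, 0, 0]]
  ]
}}

```text
clock: 22.08
tool_pos: [0.486, -0.0796, 0.0766]
orientation: [-90.0, -0.0, 2.0]
force: [-0.1, -0.3, -0.1]
opening: 0.0176
```

>>> {"fn": "step_arm", "kwargs": {
  "rows": [
    [[-1, 0, 0, -0.2, 0, 0, 0], [-1, 0, 0, -0.1, 0, 0, 0], [-1, 0, 0, 0, 0, 0, 0]]
  ]
}}

```text
clock: 22.45
tool_pos: [0.4861, -0.0796, 0.0736]
orientation: [-90.0, -0.0, 2.0]
force: [0.1, 0.0, 0.5]
opening: 0.018
```

```bash
python3 chk.py 5
```

```text
22.45 [ 0.4861 -0.0796  0.0736] [-89.9986  -0.0155   1.9978] [0.1356 0.0236 0.5403] [-0.0785 -0.2544 -0.019 ]
scene [(121, array([264.7, 228.8]), array([253, 222,  22,  17], dtype=int32))] rod [259.1053 235.6383] tip [263.0033 238.0858]
0 [258.854  232.8575]
0.05 [258.9523 231.1477]
0.1 [259.1873 229.3363]
top [(139, array([277.8, 126.4]), array([272, 120,  21,  14], dtype=int32)), (10, array([295.9, 125.8]), array([294, 125,   5,   3], dtype=int32)), (23, array([ 28. , 143.7]), array([ 25, 142,   8,   4], dtype=int32))] rod [288.7924 128.9705] tip [289.2499 119.8245]
0 [290.2556 126.8054]
0.05 [290.5858 125.8436]
0.1 [290.7274 124.8681]
```

>>> {"fn": "step_arm", "kwargs": {
  "rows": [
    [[-1, 0, 0, -0.1, 0, 0, 0], [-1, 0, 0, -0.1, 0, 0, 0], [-1, 0, 0, 0, 0, 0, 0]]
  ]
}}

```text
clock: 22.92
tool_pos: [0.4861, -0.0796, 0.0715]
orientation: [-90.0, -0.0, 2.0]
force: [0.5, -0.1, 0.5]
opening: 0.0178
```

```bash
python3 chk.py 6
```

```text
22.925 [ 0.4861 -0.0796  0.0715] [-89.9984  -0.0066   1.9992] [ 0.4634 -0.1404  0.503 ] [-0.1353 -0.3868 -0.0067]
scene [(113, array([264.8, 228.5]), array([253, 222,  22,  17], dtype=int32)), (10, array([262.8, 233.1]), array([261, 231,   5,   5], dtype=int32))] rod [259.089  235.9196] tip [262.9814 238.3692]
0 [258.854  232.8575]
0.05 [258.9523 231.1477]
0.1 [259.1873 229.3363]
top [(132, array([277.2, 126.6]), array([272, 120,  14,  14], dtype=int32)), (10, array([295.9, 125.8]), array([294, 125,   5,   3], dtype=int32)), (23, array([ 28. , 143.7]), array([ 25, 142,   8,   4], dtype=int32))] rod [288.7176 129.1622] tip [289.1732 120.0365]
0 [290.2556 126.8054]
0.05 [290.5858 125.8436]
0.1 [290.7274 124.8681]
```

View pics/r6.png

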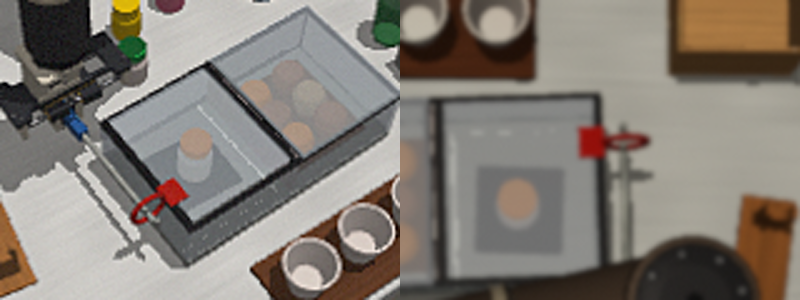

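The flap is shut: pressing further raised the moment but the ring no longer moved, and it sits at (158,200) in the same place as the modelled shut pose. The jar is upright under the glass at (195,150). Unload the rod to the middle of the ring and withdraw it slowly.

>>> {"fn": "step_arm", "kwargs": {
  "rows": [
    [[-1, 0, 0, 0.3, 0, 0, 0], [-1, 0, 0, 0.4, 0, 0, 0], [-1, 0, 0, 0.4, 0, 0, 0], [-1, 0, 0, 0.4, 0, 0, 0], [-1, 0, 0, 0, 0, 0, 0], [-1, 0, 0, 0, 0, 0, 0]]
  ]
}}

```text
clock: 23.78
tool_pos: [0.4859, -0.0796, 0.0865]
orientation: [-90.0, 0.0, 2.0]
force: [0.7, 0.5, -1.5]
opening: 0.0177
```

```bash
python3 chk.py 7 | head -5; python3 - <<'E'
from m import *
# handle blob & rod line in scene: pitch estimate. residual of bright rod centre vs predicted along pole
o=ctrl.get_obs();tp=o["tool_pos"];c=cam("scene");im=cv2.imread("pics/scene7.png")
g=cv2.cvtColor(im,cv2.COLOR_BGR2GRAY).astype(np.float32);y=np.radians(2)
P=lambda x,z:proj(c,tp+[x*np.cos(y),x*np.sin(y),.0194+z])
for x in(.08,.11,.14,.17,.19):
    vs=np.arange(-.02,.0201,.002)
    print(x,[int(cv2.getRectSubPix(g,(1,1),tuple(map(float,P(x,z))))[0,0]) for z in vs])
E
```

```text
23.775 [ 0.4859 -0.0796  0.0865] [-89.9967   0.0057   1.9944] [ 0.6855  0.5247 -1.4936] [ 0.0065  0.0468 -0.0281]
scene [(113, array([264.7, 228.5]), array([253, 222,  22,  18], dtype=int32))] rod [259.0954 233.6854] tip [263.0255 236.1156]
0 [258.854  232.8575]
0.05 [258.9523 231.1477]
0.1 [259.1873 229.3363]
0.08 [170, 157, 145, 132, 123, 124, 123, 123, 128, 134, 140, 140, 140, 140, 136, 131, 125, 121, 119, 116, 114]
0.11 [65, 66, 68, 71, 83, 96, 109, 120, 132, 144, 149, 152, 155, 152, 141, 129, 120, 117, 114, 110, 109]
0.14 [62, 60, 58, 68, 83, 97, 110, 122, 134, 144, 150, 156, 162, 154, 143, 134, 123, 113, 103, 95, 92]
0.17 [63, 62, 61, 71, 82, 94, 105, 116, 127, 137, 144, 150, 156, 151, 144, 137, 129, 119, 110, 101, 96]
0.19 [58, 62, 66, 73, 82, 90, 100, 112, 124, 136, 143, 150, 157, 158, 154, 151, 145, 132, 120, 108, 101]
```

>>> {"fn": "step_arm", "kwargs": {
  "rows": [
    [[-1, -0.5, -0.02, 0, 0, 0, 0], [-1, -0.8, -0.03, 0, 0, 0, 0], [-1, -0.8, -0.03, 0, 0, 0, 0], [-1, -0.8, -0.03, 0, 0, 0, 0], [-1, -0.8, -0.03, 0, 0, 0, 0], [-1, -0.8, -0.03, 0, 0, 0, 0], [-1, -0.8, -0.03, 0, 0, 0, 0], [-1, -0.8, -0.03, 0, 0, 0, 0], [-1, -0.7, -0.02, 0, 0, 0, 0], [-1, 0, 0, 0, 0, 0, 0]]
  ]
}}

```text
clock: 25.12
tool_pos: [0.4175, -0.0821, 0.0866]
orientation: [-90.0, -0.0, 2.0]
force: [0.9, 0.7, -2.4]
opening: 0.018
```

```bash
python3 chk.py 8 | grep -v "^0"; python3 - <<'E'
from m import *
T=cv2.imread("pics/top8.png");c=cam("top")
print(blobs(T,(106,140,60),(122,255,255),10)[:3] and [(a,p,b) for a,p,b,m in blobs(T,(106,140,60),(122,255,255),10)])
E
```

```text
25.125 [ 0.4175 -0.0821  0.0866] [-89.9957  -0.0032   2.0061] [ 0.9034  0.656  -2.365 ] [-0.0454 -0.0267 -0.0214]
scene [(129, array([264.4, 229.2]), array([253, 222,  22,  18], dtype=int32))] rod [247.8188 219.7697] tip [251.435  221.8793]
top [(131, array([277.2, 126.5]), array([272, 120,  14,  14], dtype=int32)), (10, array([295.9, 125.8]), array([294, 125,   5,   3], dtype=int32)), (22, array([ 27.9, 143.6]), array([ 25, 142,   7,   4], dtype=int32))] rod [290.0684 151.0771] tip [290.5483 142.1042]
[]
```

>>> {"fn": "step_arm", "kwargs": {
  "rows": [
    [[-1, 0, -0.5, 1, 0, 0, 0], [-1, 0, -1, 2, 0, 0, 0], [-1, 0, -1.5, 2, 0, 0, -1], [-1, 0.5, -2, 1, 0, 0, -1.5], [-1, 1, -2, 0, 0, 0, -1.5], [-1, 1, -2, 0, 0, 0, -1.5], [-1, 1, -2, 0, 0, 0, -1.5], [-1, 1, -2, 0, 0, 0, -1.5], [-1, 1, -1.5, 0, 0, 0, -1.3], [-1, 1, -1.2, 0, 0, 0, 0], [-1, 0.8, -0.75, 0, 0, 0, 0], [-1, 0, 0, 0, 0, 0, 0]]
  ]
}}

```text
clock: 26.72
tool_pos: [0.4914, -0.2468, 0.1463]
orientation: [-90.0, 0.0, -7.8]
force: [-0.5, -0.1, -1.8]
opening: 0.0178
```

```bash
python3 - <<'E'
from m import *
np.set_printoptions(precision=4,suppress=True)
o=ctrl.get_obs();tp=o["tool_pos"];print(o["clock"],tp,o["orientation"],o["force"],o["moment"])
y=np.radians(o["orientation"][2])
for n in("scene","top"):
    im=ctrl.snapshot(n);c=cam(n);cv2.imwrite(f"pics/{n}9.png",im)
    g=cv2.cvtColor(im,cv2.COLOR_BGR2GRAY).astype(np.float32)
    P=lambda x,l,z:proj(c,tp+[x*np.cos(y)-l*np.sin(y),x*np.sin(y)+l*np.cos(y),.0194+z])
    for x in(.08,.11,.14,.17,.20,.225):
        if n=="scene": q=[P(x,0,z) for z in np.arange(-.02,.0201,.002)]
        else: q=[P(x,l,0) for l in np.arange(-.02,.0201,.002)]
        print(n,x,[int(cv2.getRectSubPix(g,(1,1),tuple(map(float,p)))[0,0]) for p in q])
    print("blue",[(a,p,b) for a,p,b,m in blobs(im,(106,140,60),(122,255,255),10)])
E
```

```text
26.725 [ 0.4914 -0.2468  0.1463] [-90.0005   0.0177  -7.8126] [-0.489  -0.0543 -1.7794] [0.0311 0.0892 0.0122]
scene 0.08 [146, 143, 144, 146, 149, 150, 148, 148, 149, 151, 154, 152, 147, 144, 142, 142, 142, 144, 139, 135, 132]
scene 0.11 [143, 143, 143, 143, 144, 145, 144, 144, 146, 148, 151, 151, 148, 145, 143, 141, 140, 140, 138, 135, 132]
scene 0.14 [144, 145, 145, 144, 144, 145, 145, 143, 143, 144, 147, 151, 155, 150, 145, 142, 140, 139, 139, 138, 137]
scene 0.17 [144, 145, 145, 144, 143, 143, 144, 145, 144, 144, 145, 146, 146, 148, 149, 148, 147, 145, 141, 139, 137]
scene 0.2 [141, 144, 149, 151, 152, 153, 152, 150, 150, 150, 148, 146, 145, 143, 142, 143, 144, 145, 146, 147, 141]
scene 0.225 [65, 62, 70, 79, 87, 100, 113, 127, 136, 141, 147, 154, 150, 148, 146, 145, 147, 148, 147, 141, 136]
blue [(65, array([185. , 208.1]), array([181, 202,   9,  13], dtype=int32))]
top 0.08 [47, 48, 48, 48, 48, 48, 48, 48, 47, 48, 48, 48, 48, 48, 48, 48, 48, 47, 48, 48, 46]
top 0.11 [38, 38, 37, 37, 37, 37, 37, 37, 37, 37, 37, 37, 38, 37, 37, 37, 37, 37, 37, 37, 36]
top 0.14 [166, 166, 166, 166, 165, 163, 157, 148, 138, 133, 130, 128, 133, 138, 139, 125, 109, 99, 104, 126, 144]
top 0.17 [169, 168, 168, 168, 168, 166, 160, 146, 133, 122, 117, 118, 125, 138, 137, 127, 112, 102, 110, 127, 148]
top 0.2 [168, 167, 168, 168, 167, 166, 160, 151, 139, 131, 125, 121, 127, 143, 157, 166, 168, 169, 169, 169, 169]
top 0.225 [159, 159, 159, 159, 159, 156, 149, 139, 130, 127, 124, 121, 128, 140, 151, 157, 159, 160, 161, 161, 161]
blue []
```

```bash
python3 - <<'E'
from m import *
np.set_printoptions(precision=2,suppress=True,linewidth=200)
tp=np.array([.4914,-.2468,.1463]);y=np.radians(-7.81);c=cam("scene")
A=cv2.imread("pics/scene9.png").astype(int);B=cv2.imread("pics/scene8.png").astype(int)
D=np.abs(A-B).sum(2)
P=lambda x,z:proj(c,tp+[x*np.cos(y),x*np.sin(y),.0194+z])
for x in(.1,.15,.2,.237): print(x,P(x,-.0045),P(x,.0045),P(x,.0165))
r=D[205:262,180:235]
for v in range(0,r.shape[0],1): print(205+v,''.join('#' if d>90 else '+' if d>45 else '.' for d in r[v]))
E
```

```text
0.1 [193.19 227.68] [192.82 226.25] [192.33 224.32]
0.15 [198.37 239.78] [198.03 238.4 ] [197.57 236.53]
0.2 [203.81 252.42] [203.49 251.09] [203.06 249.28]
0.237 [208.   262.13] [207.71 260.84] [207.3  259.09]
205 ###########....................######....#######......#
206 #######++##+..................#######+...#######.......
207 #######+.+#.................###########+.+#######......
208 ########..............##################+.+######......
209 ########+............####################+.+######.....
210 ##########+........#######################+.######.....
211 ++.#######+.......#########################.+#####.....
212 ....#######+......#########################+.+###......
213 ....########+....############################.+#.......
214 .....###++###..##############################.##+......
215 .....+#####################################..####......
216 .....####################################.....###......
217 ...+##################################.........###.....
218 ++##################################............###....
219 ###########+#####################.+..........
[... 1830 characters left out ...]
#+.....###..............................
251 ..........#+...##.....####.............................
252 ..........###..+#+....+###.............................
253 ...........##...+......###+............................
254 ...........##..........####............................
255 ............##.........+###............................
256 ............##+.........####...........................
257 .............#+.........+###...........................
258 .............#+..........###+..........................
259 .............#+..........####..........................
260 ..........................###..........................
261 ..........................+##..........................
```

```bash
python3 - <<'E'
from m import *
np.set_printoptions(precision=2,suppress=True,linewidth=200)
tp=np.array([.4914,-.2468,.1463]);y=np.radians(-7.81);c=cam("scene");t=cam("top")
P=lambda c,x,z:proj(c,tp+[x*np.cos(y),x*np.sin(y),.0194+z])
for q in (0,2,4):
    a=np.radians(q);f=lambda x,z:(x*np.cos(a)-z*np.sin(a),x*np.sin(a)+z*np.cos(a))
    print(q,"scene end bot/top",P(c,*f(.2415,-.0045)),P(c,*f(.2415,.0165)),"top end",P(t,*f(.2415,-.0045)),P(t,*f(.2415,.0165)))
for n,r0,r1,c0,c1 in(("scene",256,272,198,222),("top",110,130,340,365)):
    A=cv2.imread(f"pics/{n}9.png").astype(int);B=cv2.imread(f"pics/{n}8.png").astype(int);D=np.abs(A-B).sum(2)
    for v in range(r0,r1): print(v,' '.join('%3d'%d for d in D[v,c0:c1]))
E
```

```text
0 scene end bot/top [208.52 263.33] [207.83 260.3 ] top end [365.9  112.94] [368.35 110.72]
2 scene end bot/top [208.25 262.13] [207.46 258.86] top end [366.87 112.05] [369.33 110.06]
4 scene end bot/top [207.94 260.83] [207.06 257.33] top end [367.85 111.26] [370.31 109.5 ]
256   8   5  16   5   9  20 164 307 307 102  42   5  11   6  10   7   3  13  12  20  18  21  12   5
257   7   6  20  14  10  15  65 255 320 180   4  12   2  13   5  14  14  11  19  10   3   4   5   7
258  23  13  22  12   6  11  16 207 354 276  68  11   4  12  11   3  16   6   0   6  15  17  12  10
259   9   6  20  20   4   3   6 107 151 140  91  31  15   9   5   6   4   6   2  18  10   5   6  10
260  19  12  15   8   5  12  15  31 105 122 118  34   9   7  11   7   9  17   4  11   5   6  13   5
261  12  15  11   2  11   9   8   7  67 152 119  36  13   9   3  10   3   4   3   4   4  18   4   3
262   6  12  16   6   3  13  11  26   7  47  39   9   4  17   5   7   4  16   5   9  10   5   2  18
263  10  23   7   2  17  18  11   3  15  12  10  15  14  18   8   4   2  13  17  14  10   7   4  10
264  17  14  12  23  14 
[... 2155 characters left out ...]
  38  36  36  36  38  39  36  37  35  35  38  38  37  37  36  37  24  25  96
124  37  38  38  39  39  39  37  36  40  36  37  38  36  36  39  38  38  39  37  39  39  32  20  30  89
125  37  37  38  39  36  38  38  38  38  39  37  38  37  37  36  35  36  38  38  37  40  32   6  46  88
126  37  39  41  38  36  36  37  37  38  38  37  39  37  39  38  38  41  39  36  39  35  33   5  64  95
127  39  38  37  38  38  38  36  38  38  38  39  40  38  37  38  36  38  37  35  38  35  24  14  85 107
128  37  39  38  34  37  36  35  38  40  37  40  37  37  38  39  36  37  40  38  40  35  24  29 104 127
129  39  37  37  35  35  39  39  38  37  37  37  37  35  38  38  35  39  39  37  38  35  25  30 113 134
```

>>> {"fn": "step_arm", "kwargs": {
  "rows": [
    [[-1, -0.15, 0, 0, 0.25, 2, 0], [-1, 0, 0, -2, 0, 0, 0], [-1, 0, 0, -3, 0, 0, 0], [-1, 0, 0, -2.5, 0, 0, 0], [-1, 0, 0, -1.3, 0, 0, 0], [-1, 0, 0, -0.8, 0, 0, 0], [-1, 0, 0, -0.4, 0, 0, 0], [-1, 0, 0, 0, 0, 0, 0], [-1, 0, 0, 0, 0, 0, 0]]
  ]
}}

```text
clock: 27.95
tool_pos: [0.4899, -0.2467, 0.0471]
orientation: [-90.0, 2.0, -7.8]
force: [0.6, 1.1, -1.6]
opening: 0.0178
```

>>> {"fn": "step_arm", "kwargs": {
  "rows": [
    [[-1, 0, 0, -0.2, 0, 0, 0], [-1, 0, 0, -0.1, 0, 0, 0], [-1, 0, 0, 0, 0, 0, 0]]
  ]
}}

```text
clock: 28.32
tool_pos: [0.4897, -0.2467, 0.0437]
orientation: [-90.0, 2.0, -7.8]
force: [0.1, -0.7, -0.5]
opening: 0.0177
```

```bash
python3 - <<'E'
from m import *
np.set_printoptions(precision=3,suppress=True)
o=ctrl.get_obs();print(o["tool_pos"],o["force"],o["moment"],o["opening"])
a=ctrl.snapshot("scene").astype(int);b=cv2.imread("pics/scene0.png").astype(int);D=np.abs(a-b).sum(2)
cv2.imwrite("pics/scene10.png",a.astype(np.uint8))
for v in range(228,280): print(v,''.join('#' if d>120 else '+' if d>60 else '.' for d in D[v,175:225]))
E
```

```text
[ 0.49  -0.247  0.044] [ 0.11  -0.658 -0.503] [-0.062 -0.24   0.047] 0.01769559040042789
228 #####++++..........++++++##########...............
229 #####.++#+...+.....+#++++#########................
230 #####++#++.........+++#+.######...................
231 ######.+++.........+++#...........................
232 ######.++++.........++............................
233 #######++++.......+.+.............................
234 #######++++.......................................
235 #######.+++.+.....................................
236 #######+.+..+.....................................
237 ########..........................................
238 #########.........................................
239 ######.++.............+...........................
240 ####..............................................
241 ..++............+.................................
242 ..................................................
243 ..................................................
244 ..................................................
245 ..................................................
246 .................
[... 1148 characters left out ...]
........................................
268 ..................................................
269 ..........................+#......................
270 ..................................................
271 ..................................................
272 ..................................................
273 ............................+#....................
274 ..................................................
275 ....................................+.............
276 ...................................+..............
277 ..................................................
278 ..................................................
279 ..................................................
```

The pole lies pixel-for-pixel where it lay at the start. Lower it the last millimetre, release, and retreat upward.

>>> {"fn": "step_arm", "kwargs": {
  "rows": [
    [[-1, 0, 0, -0.1, 0, 0, 0], [-1, 0, 0, 0, 0, 0, 0], [-0.5, 0, 0, 0, 0, 0, 0], [0, 0, 0, 0, 0, 0, 0], [0.7, 0, 0, 0, 0, 0, 0], [1, 0, 0, 0, 0, 0, 0], [1, 0, 0, 0, 0, 0, 0], [1, 0, 0, 0, 0, 0, 0], [1, 0, 0, 1, 0, 0, 0], [1, 0, 0, 3, 0, 0, 0], [1, 0, 0, 4, 0, 0, 0], [1, 0, 0, 5, 0, 0, 0]]
  ]
}}

```text
clock: 29.88
tool_pos: [0.4888, -0.2465, 0.1739]
orientation: [-90.0, 2.1, -7.8]
force: [0.5, 0.1, 0.7]
opening: 0.0877
```

>>> {"fn": "step_arm", "kwargs": {
  "rows": [
    [[1, -1, 0, 5, 0, 0, 0], [1, -2, 0, 4, 0, 0, 0], [1, -3, 0, 4, 0, 0, 0], [1, -3, 0, 4, 0, 0, 0], [1, 0, 0, 0, 0, 0, 0], [1, 0, 0, 0, 0, 0, 0]]
  ]
}}

```text
clock: 30.62
tool_pos: [0.3992, -0.2464, 0.3431]
orientation: [-90.0, 1.9, -7.8]
force: [-0.3, 0.6, 0.2]
opening: 0.0875
```

```bash
python3 - <<'E'
from m import *
np.set_printoptions(precision=4,suppress=True)
o=ctrl.get_obs();print(o["clock"],o["tool_pos"],o["force"],o["opening"])
for n in("scene","top"):
    a=ctrl.snapshot(n);b=cv2.imread(f"pics/{n}0.png");c=cam(n);cv2.imwrite(f"pics/{n}11.png",a)
    for i,im in(("before",b),("after",a)):
        for q,p,bb,m in blobs(im,(106,140,60),(122,255,255),60):
            ys,xs=np.nonzero(m);P=np.array([onz(c,x,y,.074)[:2] for x,y in zip(xs,ys)]);mm=P.mean(0);d=np.linalg.svd(P-mm,full_matrices=False)[2][0]
            print(n,i,"blue",q,p,bb,mm,np.degrees(np.arctan(d[1]/d[0])))
    print(n,"red",[(q,p,bb) for q,p,bb,m in blobs(a,(0,150,60),(5,255,255),10)])
    print(n,"green",[(p,) for q,p,bb,m in blobs(a,(55,150,60),(75,255,255),40)])
    D=np.abs(a.astype(int)-b.astype(int)).sum(2)
    if n=="scene":
        for v in range(240,282,2): print(v,''.join('#' if d>120 else '+' if d>60 else '.' for d in D[v,175:225]))
    else:
        for v in range(118,172,3): print(v,''.join('#' if d>120 else '+' if d>60 else '.' for d in D[v,330:375]))
E
```

```text
30.625 [ 0.3992 -0.2464  0.3431] [-0.2529  0.6376  0.2316] 0.0874508625217758
scene before blue 123 [185.7 217. ] [179 203  15  28] [ 0.4817 -0.2483] -7.835203606106199
scene after blue 126 [185.9 216.8] [179 203  15  28] [ 0.4813 -0.2473] -7.6383908691063676
scene red [(123, array([264.6, 228.9]), array([253, 222,  22,  17], dtype=int32))]
scene green [(array([252.5, 168.8]),)]
240 ..................................................
242 ..................................................
244 ..................................................
246 .........................+........................
248 ...................+..............................
250 ..................................................
252 ..................................................
254 ..................................................
256 ..................................................
258 ..................................................
260 ..................................................
262 ..................................................
264 ..................................................
266
[... 985 characters left out ...]

130 ++++++++++++++++++++++.....++++++++++++++++++
133 +++++++++++++++++++++.....+++++++++++++++++++
136 +++++++++++++++++++++....++++++++++++++++++++
139 ++++++++++++++++++++......+++++++++++++++++++
142 ++++++++++++++++++++....+++++++++++++++++++++
145 ++++++++++++++++++.......++++++++++++++++++++
148 ++++++...................++++++++++++++++++++
151 ++++++................+......++++++++++++++++
154 +++++.........................+++++++++++++++
157 +++++...............++........+++++++++++++++
160 ++++.........................++++++++++++++++
163 ++++........................+++++++++++++++++
166 +++................++.......+++++++++++++++++
169 +++........................++++++++++++++++++
```

```bash
python3 -c "
from plant import ctrl
print(ctrl.close_job())"
```

```text
the job is handed in; nothing more can be done
None
```

The job is done and handed in at 30.7 s of the 61 s allowed.

- **Jar:** It stands upright on the slate. After release its lid measured about 2 mm from the slate's middle in the same camera.
- **Flap:** I drew it shut with the hook through the ring, keeping the gripper clear of the glass. At the end, pressing further raised the load but the ring no longer moved. After I withdrew the pole, the ring stayed at the same pixels.
- **Pole:** It is back in its rest with the hook pointing the same way. The final scene picture matches the first along the rod, and the handle is within about 1 mm and 0.2° of where it lay.
- **Checks:** The pole tilted about 2° in the grip while pressing the flap shut, so I corrected it before seating. In the last top picture the handle mask found nothing, so the handle check rests on the scene camera alone. I compared the green jar in both views and it was unmoved. I did not measure the other bystanders again.

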